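# Pin a lifting lug and its cheek ring in the welding jig

### The arm

A 6-joint arm with a two-finger parallel gripper is mounted at the origin on the work surface. World frame = base frame: x ahead of the robot, y to its left, z up, the work surface at z = 0. Lengths are in mm, angles in rad, forces in N, time in s.
With the tool pointing down it reaches from about 275 to 750 mm from the base axis. Payload 10.2 kg.
Tool frame: the origin (TCP) lies between the finger pads; the fingertips stand 17 mm ahead of it and the grasp point (between the pads) lies 2 mm behind it; z points along the fingers, y is the line along which they close (so a half turn about z gives the same grasp; the last joint's range is limited). The gripper opens to 85 mm and grips with 20 to 120 N. Pads are 22 mm wide; open, the fingers measure 114 mm over their backs; the gripper's body (76 mm by 85 mm) begins 54 mm behind the grasp point. The pads swing forward as they close: fully open they stand 13 mm farther back than shut.
Start: joints at [-1.415, 0.313, 1.498, -0, 1.331, -0.223], TCP at [194.136, -487.794, 248.294] pointing down, gripper open.
Joint ranges: [-2.94, 2.94], [-0.97, 2.17], [0.19, 2.56], [-1.23, 4.37], [0.02, 3.11], [-2.88, 2.88]. Speed limits (rad/s): [2.39, 2.39, 3.01, 3.14, 3.14, 3.14].

### API

Orientations are given as a unit quaternion [w, x, y, z].
In Python, from rig import * gives the robot as it stands.
- The arm moves only by the tool step_arm, never from a script. Its argument "commands" is text: rows parted by semicolons, each of 7 numbers parted by spaces: the opening, from 0 (shut) to 1 (fully open), then the shift along the tool's x, y, z in cm, then the turn, a rotation vector about the tool's x, y, z in rad. In form: hand x y z rx ry rz; .... A call has 1 to 20 rows; each row is the pose to reach, as a shift and turn from the pose commanded when the call began, along the tool's axes at that moment; what a row does not reach only later rows make up. A row lasts 1/12 s, in which the tool goes at most 41.7 mm and 7.16 degrees, less where a joint would pass 70% of its speed; a pose out of reach is approached as far as the arm can. A call with a gripper value outside its range is refused whole. The fingers move at their own pace and stop on an object; "newtons" is the grip in N (left out, the last holds). Time passes only in rows, so rows that repeat a pose let the fingers close. It gives the time, the measured TCP pose, the force, the opening and the grip force at its end, in the units of the state.
- sense(): the state, without advancing time (a new reading comes with each control period).
- capture(name): name is "scene" or "top" or "wrist"; returns the picture (400x640x3 uint8, red, green, blue); there is no depth.
- camera_model(name): a dict with "mtx" (3x3 intrinsics, pixels), "eye" and "rotation" of the camera in the world. Camera axes: x right, y down, z forward; pixel columns grow to the right and rows downward; lengths in mm; the calibration is good to about 2 mm. A picture is of the moment at which its call begins: read the wrist's pose just before it. camera_model takes no time and is no camera call; for the wrist camera it gives the pose at the moment of the call.
- finish_job(): hands the job in; it is judged then, once.
Trained networks look in the newest picture that a camera, given by its name, has taken for a name from the list of things; names that differ only in an ending like _2 or _b are one class to them, and where a whole thing is asked for, a point or a joint stands for the part that bears it (a point fixed in the world has none). Each returns a list of dicts, best first, with "score" (0 to 1); they miss things now and then, are a little off and sometimes report something else, mostly with a low value. They report only what shows in the picture. A call takes as long as a camera call. They do not tell look-alikes from the thing itself.
- search_frame(camera, label): "rect" ([centre column, centre row, width, height] in pixels, round what is visible of it).
- trace(camera, label): "mask" (400x640 bool, what is visible of it) and "rect" ([centre column, centre row, width, height] in pixels, round what is visible of it).
- spot_point(camera, label): "xy" ([column, row] in pixels: a listed point, or the origin of a listed thing).
The state is a dict: "time_s": time; "joints": joint angles; "dq": joint speeds; "tau": joint torques, N m; "eef_pos": TCP position; "ee_rot": TCP orientation; "force": force on the tool from outside, world axes, zero at the start; "wrist_torque": the same for the moment, N m; "grip_width": opening from 0.0 (shut) to 1.0 (fully open); "grip_force": force on a finger pad.
Only numpy, scipy, OpenCV 4.12 (cv2) and the standard library are available. Lean on these libraries where they do the work, as an engineer would, in place of code of your own. Each camera call takes 0.05 s, during which the arm holds its last target. There are 200 camera calls.

### The job

Set up the lifting lug for tack welding: lay the lug flat on the jig plate with its hole over the jig's bore and its straight foot end square to the stop bar, lay the cheek ring on top of the lug around the hole, then pass the thicker of the two drift pins down through ring, lug and jig until its shoulder sits on the ring. Let go of everything, and leave the thin pin, the hammer, the wire brush and the paste tin where they are.

Things in the scene. Friction and masses are not known exactly. Their poses are not given: they have to be found in the camera images.
- jig: Fixed welding jig, place and yaw vary: bright steel plate 200 x 140 x 15 mm, level on two blue bearers, top 70 mm above the bench. Origin on the bench below the bore, z up, x from bore to stop bar. Plate spans x -60 to 140, y -70 to 70 mm. Dark stop bar at x 112 to 128 mm, 110 mm long, 16 mm high: 4 mm clear of the lug's foot when the holes line up. 55 mm of air below the bore.
- jig_bore (a point): Centre of the jig's 24 mm bore (12 mm radius, right through the 15 mm plate) at the plate's top face, 70 mm above the bench; axes as the jig's.
- lug: Lifting lug: dark steel bar 64 wide, 140 long, 12 mm thick, 0.6 to 0.85 kg, flat on the bench at the start. One end is round (radius 32 mm) with a concentric 24 mm hole; the other, the foot, is cut straight. Origin on the hole's axis at the underside; z up; x along the bar to the foot (end face at x = 108 mm). Centre of mass near x = 40 mm. Can be gripped across its width.
- lug_foot (a point): Middle of the lug's straight foot end face, half way up its thickness: 108 mm from the hole's axis.
- cheek_ring: Cheek ring, a plain bright steel ring, 56 mm outside diameter, 24 mm hole, 12 mm thick, 0.19 kg, lying flat on the bench at the start. Origin at the centre of its underside, z up.
- pin: The thicker drift pin, steel, 0.42 kg, 128 mm long, hanging nose down in the pin block by its shoulder, tip 10 mm above the bench. Origin at the nose tip, z up. Nose tapers from 10 mm diameter at z = 0 to 22 mm at z = 30; shank 22 mm to z = 75; shoulder 36 mm to z = 83; round grip 26 mm to z = 128. The nose pushes lug and ring a few mm into line as it enters.
- thin_pin: The other, thin drift pin, to be left in the block: shank and grip both 16 mm diameter, 115 mm long, with the same 36 mm shoulder; origin at its nose tip, z up.
- pin_block: Light wooden block fixed to the bench at a place and yaw that vary, 160 x 70 x 85 mm high, with two holes on its long centre line at x = -45 and +45 mm; either pin may stand in either hole. Origin at the centre of its underside, x along the 160 mm side.
- hammer: Engineer's hammer lying on the bench, 260 mm long; to be left alone. Origin at mid-length on the bench.
- wire_brush: Wooden wire brush lying bristles up, 260 mm long; to be left alone. Origin at mid-length on the bench.
- paste_tin: Yellow tin of anti-spatter paste standing on the bench, 80 mm diameter, 75 mm tall; to be left alone. Origin at the centre of its base.
Things that resemble listed ones, but are neither listed nor needed, are in the scene too. What is shaped like the pin but pink or yellow is not meant.

How it is judged (in metres and radians):
On the way, in this order (a step that is already met when the one before it is completed fails the run):
1. the lug lies flat on the jig plate with its hole over the bore (within 15 mm) (horizontal distance between lug and jig_bore below 0.015 m and z of lug in the frame of jig_bore below 0.004 m and angle between lug's own z axis and vertical below 0.06 rad), for 0.2 s.
2. the cheek ring lies flat on the lug around the hole (within 15 mm) (horizontal distance between cheek_ring and lug below 0.015 m and z of cheek_ring in the frame of lug between 0.008 and 0.016 m and angle between cheek_ring's own z axis and vertical below 0.08 rad), for 0.2 s.
At the end, for the whole second after the job is handed in: Lug flat on the jig, its hole within 4 mm of the bore's axis, foot at the stop and within 11 mm sideways; ring flat on the lug and thick pin upright through all, each within 4 mm of that axis, the pin's shoulder within 3 mm of the ring; all at rest (horizontal distance between each of lug, cheek_ring, pin and jig_bore below 0.004 m and z of lug in the frame of jig_bore between -0.003 and 0.003 m and angle between each of lug, cheek_ring's own z axis and vertical below 0.05 rad and x of lug_foot in the frame of jig above 0.1 m and y of lug_foot in the frame of jig between -0.011 and 0.011 m and z of cheek_ring in the frame of jig_bore between 0.009 and 0.015 m and z of pin in the frame of cheek_ring below -0.06 m and z of pin in the frame of jig_bore below -0.047 m and angle between pin's own z axis and vertical below 0.06 rad and linear speed of each of pin, lug, cheek_ring below 0.02 m/s); the robot touches nothing.
It fails at once if the thin pin is moved by more than 15 mm (distance of thin_pin from where it was at the start of the episode above 0.015 m).
It fails at once if the hammer is moved by more than 30 mm (distance of hammer from where it was at the start of the episode above 0.03 m).
It fails at once if the wire brush is moved by more than 30 mm (distance of wire_brush from where it was at the start of the episode above 0.03 m).
It fails at once if the paste tin is moved by more than 30 mm (distance of paste_tin from where it was at the start of the episode above 0.03 m).
It also fails if it takes over 72 s, if anything falls off the work surface, if the arm or the gripper's body presses on something with over 40 N, if the wrist force passes 120 N, or if a joint passes its speed limit or range.

## Working session

There is one attempt and no reset: what is moved stays moved. The work goes in short steps, Python scripts to look and compute and a tool call to move; the robot and the scene stay as the last step left them, time stands still between calls to the robot, and variables do not carry over. Pictures are saved under pics/ and viewed, at most 10 in all, crops included, and the job is handed in when it is done.

Besides the shell and the picture viewer there is one more tool, called as a command line: name --argument value ..., lists and objects as JSON in quotes. step_arm: Moves the arm, as the interface text tells. Its arguments: {"type":"object","properties":{"commands":{"type":"string"},"newtons":{"type":"number"}},"required":["commands"]}

```bash
mkdir -p pics; ls; python3 - <<'E'
from rig import *
import cv2,numpy as np
for n in ("scene","top"):
    im=capture(n); cv2.imwrite(f"pics/{n}0.png",im[:,:,::-1])
    m=camera_model(n); print(n,m)
    for l in ("jig","jig_bore","lug","lug_foot","cheek_ring","pin","thin_pin","pin_block","hammer","wire_brush","paste_tin"):
        r=spot_point(n,l); print(l,[(np.round(d["xy"]).tolist(),round(d["score"],2)) for d in r[:4]])
print(sense())
E
```

```text
pics
scene {'mtx': array([[470.53953078,   0.        , 318.0728495 ],
       [  0.        , 470.53953078, 204.58309802],
       [  0.        ,   0.        ,   1.        ]]), 'eye': array([1025.85564175,  546.17243053, 1312.42771718]), 'rotation': array([-0.0908738 ,  0.29414651,  0.91170615, -0.27205088])}
jig [([346.0, 224.0], 0.57)]
jig_bore [([350.0, 213.0], 0.78)]
lug [([425.0, 278.0], 0.66)]
lug_foot []
cheek_ring [([370.0, 302.0], 0.51)]
pin [([250.0, 164.0], 0.76), ([280.0, 143.0], 0.61), ([282.0, 160.0], 0.43)]
thin_pin [([307.0, 154.0], 0.43)]
pin_block [([292.0, 157.0], 0.81)]
hammer [([232.0, 204.0], 0.77)]
wire_brush [([274.0, 297.0], 0.96), ([295.0, 156.0], 0.57)]
paste_tin [([345.0, 358.0], 0.73)]
top {'mtx': array([[397.49791019,   0.        , 316.56980243],
       [  0.        , 397.49791019, 200.52420171],
       [  0.        ,   0.        ,   1.        ]]), 'eye': array([ 340.63599594,  -67.8929079 , 1034.51538019]), 'rotation': array([ 0.07458196, -0.69546797,  0.71099505, -0.07244222])}
jig [([305.0, 224.0], 0.97), ([193.0, 258.0], 0.42)]
jig_bore [([301.0, 224.0]
[... 467 characters left out ...]
, 0.38)]
{'time_s': 1.2, 'joints': array([-1.41545627e+00,  3.12919404e-01,  1.49770168e+00, -6.20083883e-06,
        1.33100223e+00, -2.23371733e-01]), 'dq': array([ 0.00146154, -0.00078338, -0.00020126, -0.00032754, -0.00051862,
        0.00013098]), 'tau': array([ 1.86748934e-03, -4.12169981e+01, -2.59895557e+01, -1.60046384e-04,
        5.90395721e-04, -6.97612805e-06]), 'eef_pos': array([ 194.10699885, -487.80443135,  248.2836076 ]), 'ee_rot': array([-1.54263376e-05,  9.82125537e-01,  1.88227068e-01, -2.48849648e-06]), 'force': array([0.18942625, 0.55829107, 0.18301508]), 'wrist_torque': array([-0.06251474, -0.03150915,  0.02736484]), 'grip_force': 0.0, 'grip_width': 1.0039093290803485}
```

```bash
python3 - <<'E'
import cv2
a=cv2.imread("pics/top0.png"); cv2.imwrite("pics/top0c.png",cv2.resize(a[80:320,140:500],None,fx=2.2,fy=2.2,interpolation=cv2.INTER_CUBIC))
b=cv2.imread("pics/scene0.png"); cv2.imwrite("pics/scene0c.png",cv2.resize(b[100:380,200:520],None,fx=2.1,fy=2.1,interpolation=cv2.INTER_CUBIC))
E
```

```text
(no output)
```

View pics/top0c.png

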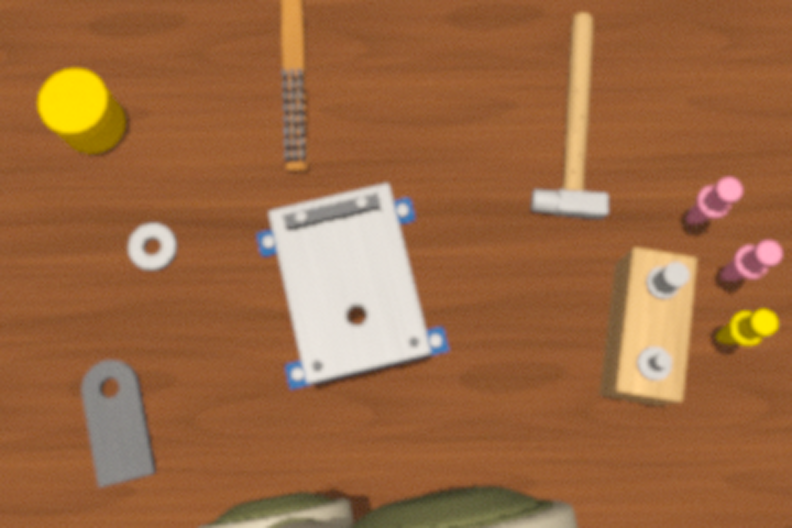

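View pics/scene0c.png

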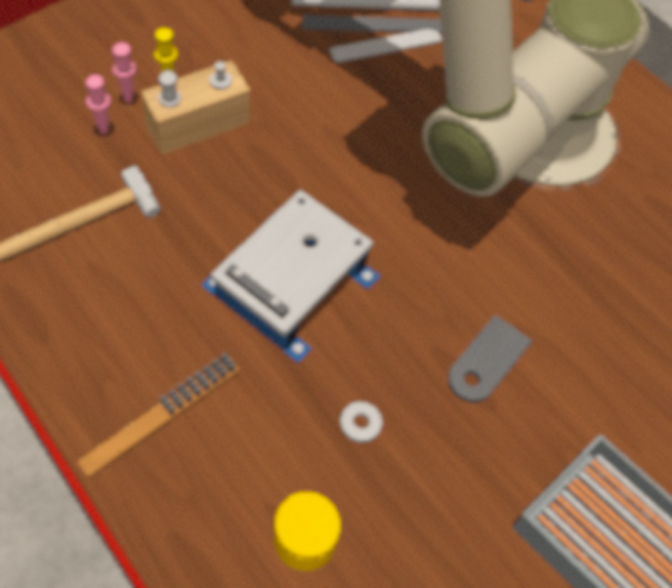

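```bash
cat > h.py <<'E'
from rig import *
import cv2,numpy as np
from scipy.spatial.transform import Rotation as R
def rot(q): return R.from_quat(np.roll(np.asarray(q),-1))
def px2w(cam,uv,z):
    m=cam if isinstance(cam,dict) else camera_model(cam)
    d=rot(m["rotation"]).apply(np.linalg.solve(m["mtx"],[uv[0],uv[1],1.]))
    return m["eye"]+d*(z-m["eye"][2])/d[2]
def w2px(cam,p):
    m=cam if isinstance(cam,dict) else camera_model(cam)
    c=rot(m["rotation"]).inv().apply(np.asarray(p,float)-m["eye"]); v=m["mtx"]@c.T if c.ndim==1 else (m["mtx"]@c.T)
    return (v/v[2])[:2].T
def rel(target,ang=None):
    """shift in cm (tool axes) to world target TCP (mm) and rz turn to bring tool y axis to world heading ang (deg, mod 180)"""
    s=sense(); r=rot(s["ee_rot"]); sh=r.inv().apply(np.asarray(target)-s["eef_pos"])/10
    y=r.apply([0,1,0]); h=np.degrees(np.arctan2(y[1],y[0])); out=[np.round(sh,2),"yhead",round(h,2)]
    if ang is not None:
        d=-((ang-h+90)%180-90); out+=["rz",round(np.radians(d),3)]
    print(*out)
def show(name,fn,box=None,f=2):
    im=capture(name); cv2.imwrite(fn.replace(".png","_raw.png"),im[:,:,::-1])
    if box: im=im[box[1]:box[3],box[0]:box[2]]
    cv2.imwrite(fn,cv2.resize(im[:,:,::-1],None,fx=f,fy=f,interpolation=cv2.INTER_CUBIC)); 
E
python3 - <<'E'
from h import *
f=lambda x,y:(140+x/2.2,80+y/2.2)
for n,c,z in [("hole",(109,387),12),("foot",(126,479),12),("ring",(152,246),12),("bore",(356,315),70),("bar",(332,211),86),("c1",(269,212),70),("c2",(389,184),70),("c3",(430,353),70),("c4",(308,384),70),
 ("thick grip top",(678,272),138),("thick sh",(664,283),93),("thin sh",(654,363),93),("b1",(633,248),85),("b2",(696,258),85),("b3",(683,402),85),("b4",(617,390),85),("tin",(74,100),75)]:
    print(n,np.round(px2w("top",f(*c),z),1))
print(w2px("top",sense()["eef_pos"]))
a=cv2.imread("pics/top0.png")[175:260,405:505]; cv2.imwrite("pics/pins.png",cv2.resize(a,None,fx=6,fy=6,interpolation=cv2.INTER_CUBIC))
m=camera_model("wrist");s=sense()
print(m["mtx"][0],"off in tool",rot(s["ee_rot"]).inv().apply(m["eye"]-s["eef_pos"]),(rot(s["ee_rot"]).inv()*rot(m["rotation"])).as_rotvec())
E
```

```text
hole [419.4 260.9  12. ]
foot [314.8 236.9  12. ]
ring [586.8 216.6  12. ]
bore [488.6 -29.8  70. ]
bar [604.8  -5.1  86. ]
c1 [609.7  68.   70. ]
c2 [639.9 -69.9  70. ]
c3 [ 444.4 -110.9   70. ]
c4 [413.4  23.9  70. ]
thick grip top [ 516.  -369.4  138. ]
thick sh [ 512.9 -368.1   93. ]
thin sh [ 425.9 -349.8   93. ]
b1 [ 554.7 -339.7   85. ]
b2 [ 541.7 -408.5   85. ]
b3 [ 384.2 -379.7   85. ]
b4 [ 398.5 -310.    85. ]
tin [749.3 296.5  75. ]
[546.430727   360.13089887]
[298.29240006   0.         319.03695657] off in tool [  84.04269717   -0.33047481 -125.83940112] [-0.25870171 -0.26012     1.55634964]
```

View pics/pins.png

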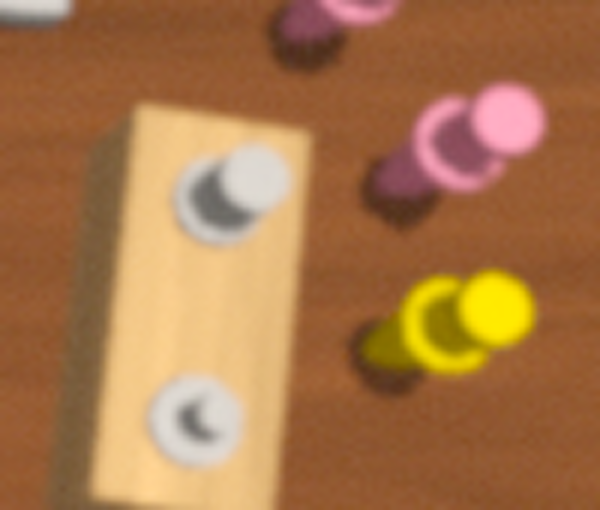

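The enlarged crop shows the thick pin, a grey, wide, tall grip at about (442,206). The thin pin, with a slim short grip, is at about (438,245). The pink and yellow look-alikes stand outside the block. The pin meant is the grey one at (442,206). First I go for the lug.

step_arm --commands "1 36.8 -31.4 0 0 0 -1.5;1 36.8 -31.4 0 0 0 -1.5;1 36.8 -31.4 0 0 0 -1.5;1 36.8 -31.4 0 0 0 -1.5;1 36.8 -31.4 0 0 0 -1.5;1 36.8 -31.4 0 0 0 -1.5;1 36.8 -31.4 0 0 0 -1.5;1 36.8 -31.4 0 0 0 -1.5;1 36.8 -31.4 0 0 0 -1.5;1 36.8 -31.4 0 0 0 -1.5;1 36.8 -31.4 0 0 0 -1.5;1 36.8 -31.4 0 0 0 -1.5;1 36.8 -31.4 0 0 0 -1.5;1 36.8 -31.4 0 0 0 -1.5"

```text
time_s: 2.37
eef_pos: [420.1, -59.1, 248.2]
ee_rot: [-0.0, 0.59, 0.808, -0.0]
force: [0.3, -0.5, 0.1]
grip_width: 1.003
grip_force: 0.0
```

```bash
python3 - <<'E'
from h import *
s=sense();print(s["time_s"],s["eef_pos"],s["joints"]); rel([380,252,200],12.9+90)
E
```

```text
2.3667 [420.11269104 -59.13770348 248.24605688] [-4.17415304e-01  8.82004549e-02  1.77505922e+00 -2.05313208e-04
  1.27842330e+00 -7.27157238e-01]
[30.86  5.67  4.82] yhead 17.75 rz -1.486
```

step_arm --commands "1 30.9 5.7 4.8 0 0 -1.486;1 30.9 5.7 4.8 0 0 -1.486;1 30.9 5.7 4.8 0 0 -1.486;1 30.9 5.7 4.8 0 0 -1.486;1 30.9 5.7 4.8 0 0 -1.486;1 30.9 5.7 4.8 0 0 -1.486;1 30.9 5.7 4.8 0 0 -1.486;1 30.9 5.7 4.8 0 0 -1.486;1 30.9 5.7 4.8 0 0 -1.486;1 30.9 5.7 4.8 0 0 -1.486;1 30.9 5.7 4.8 0 0 -1.486;1 30.9 5.7 4.8 0 0 -1.486;1 30.9 5.7 4.8 0 0 -1.486;1 30.9 5.7 4.8 0 0 -1.486"

```text
time_s: 3.53
eef_pos: [381.0, 250.9, 200.3]
ee_rot: [0.0, -0.108, 0.994, -0.0]
force: [-0.5, 0.1, -0.3]
grip_width: 1.001
grip_force: 0.0
```

```bash
python3 - <<'E'
from h import *
s=sense();print(s["time_s"],s["eef_pos"],s["joints"])
m=camera_model("wrist"); show("wrist","pics/w1.png",f=1.2)
for l,z in (("lug",12),("lug_foot",12)):
    for d in spot_point("wrist",l)[:2]: print(l,d["score"],d["xy"],px2w(m,d["xy"],z))
t=trace("wrist","lug")
if t:
    k=t[0]["mask"].astype(np.uint8); print(t[0]["score"],k.sum())
    c=max(cv2.findContours(k,cv2.RETR_EXTERNAL,2)[0],key=cv2.contourArea)[:,0]
    w=np.array([px2w(m,p,12)[:2] for p in c],np.float32); print(cv2.minAreaRect(w))
print("expect px hole/foot",w2px(m,[419,261,12]),w2px(m,[315,237,12]))
rel([380,252,100],102.9)
E
```

```text
3.5333 [380.99624146 250.89031605 200.34285052] [ 3.24630330e-01  2.08618576e-01  1.76595937e+00 -1.64194615e-04
  1.16697606e+00 -1.46340024e+00]
lug 0.87 [319.5, 210.0] [415.92021769 259.54241569  12.        ]
lug_foot 0.6 [320.0, 113.6] [313.91129592 237.63385756  12.        ]
0.61 6936
((381.40673828125, 255.6627197265625), (141.3555450439453, 65.06318664550781), 12.966628074645996)
expect px hole/foot [320.17498433 212.75076321] [319.15809894 114.55193142]
[ 0.06  0.07 10.03] yhead 102.63 rz -0.005
```

View pics/w1.png

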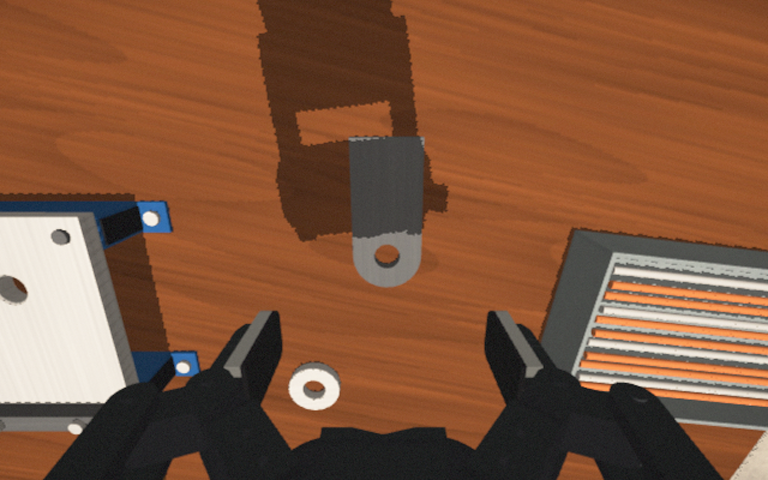

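The wrist picture shows the lug hole at (322,213) and the foot middle at (322,115), both agreeing with the top view. The fingers line up across its width, so I go down.

step_arm --commands "1 0.1 0.1 4 0 0 -0.005;1 0.1 0.1 8 0 0 -0.005;1 0.1 0.1 12 0 0 -0.005;1 0.1 0.1 15 0 0 -0.005;1 0.1 0.1 17 0 0 -0.005;1 0.1 0.1 17.5 0 0 -0.005;1 0.1 0.1 17.5 0 0 -0.005"

```text
time_s: 4.32
eef_pos: [379.0, 252.3, 24.6]
ee_rot: [-0.001, -0.113, 0.994, -0.0]
force: [0.2, 0.0, 0.4]
grip_width: 1.003
grip_force: 0.0
```

step_arm --commands "1 0 0 0.4 0 0 0;1 0 0 0.8 0 0 0;1 0 0 0.8 0 0 0"

```text
time_s: 4.57
eef_pos: [379.7, 252.6, 17.7]
ee_rot: [0.001, -0.114, 0.994, 0.0]
force: [-0.9, 0.3, 0.0]
grip_width: 0.999
grip_force: 0.0
```

step_arm --commands "1 0 0 0.2 0 0 0;1 0 0 0.4 0 0 0;1 0 0 0.4 0 0 0"

```text
time_s: 4.82
eef_pos: [379.4, 252.5, 13.3]
ee_rot: [0.0, -0.114, 0.993, 0.0]
force: [-1.3, 0.7, -0.2]
grip_width: 1.001
grip_force: 0.0
```

step_arm --commands "0.5 0 0 0 0 0 0;0.5 0 0 0 0 0 0;0.5 0 0 0 0 0 0;0.5 0 0 0 0 0 0;0.5 0 0 0 0 0 0;0.5 0 0 0 0 0 0" --newtons 80

```text
time_s: 5.32
eef_pos: [379.5, 252.8, 14.3]
ee_rot: [0.0, -0.114, 0.994, 0.0]
force: [-3.4, 0.0, 13.8]
grip_width: 0.72
grip_force: 85.9
```

step_arm --commands "0.5 0 0 -1 0 0 0;0.5 0 0 -4 0 0 0;0.5 0 0 -8 0 0 0;0.5 0 0 -12 0 0 0;0.5 0 0 -14 0 0 0;0.5 0 0 -14 0 0 0"

```text
time_s: 5.82
eef_pos: [380.7, 253.1, 157.2]
ee_rot: [0.004, -0.114, 0.993, 0.001]
force: [1.2, 0.7, -7.1]
grip_width: 0.72
grip_force: 92.7
```

```bash
python3 - <<'E'
from h import *
s=sense();print(s["time_s"],s["eef_pos"],s["joints"],s["force"],s["grip_width"])
m=camera_model("wrist"); show("wrist","pics/w2.png",f=1.2)
r=rot(s["ee_rot"]); zt=s["eef_pos"][2]-2.3
for l in ("lug","lug_foot"):
    for d in spot_point("wrist",l)[:2]: print(l,d["score"],d["xy"],r.inv().apply(px2w(m,d["xy"],zt)-s["eef_pos"]))
# project expected lug hole/foot at x off 40
for p in ([40,0,2.3],[-68,0,2.3]): print(w2px(m,s["eef_pos"]+r.apply(p)), w2px(m,s["eef_pos"]+r.apply(np.array(p)*[-1,1,1])))
E
```

```text
5.8167 [380.73273573 253.07573642 157.1899635 ] [ 3.29444029e-01  2.61972522e-01  1.82387756e+00 -3.67774250e-05
  1.04842859e+00 -1.46972144e+00] [ 1.16273567  0.687073   -7.14122638] 0.7195415642981862
lug 0.86 [321.2, 325.9] [-31.37071897   1.44634596   2.52946199]
[318.16834312 198.71737785] [318.50854804 339.15545491]
[318.60316827 378.21509859] [318.01629167 135.94987684]
```

View pics/w2.png

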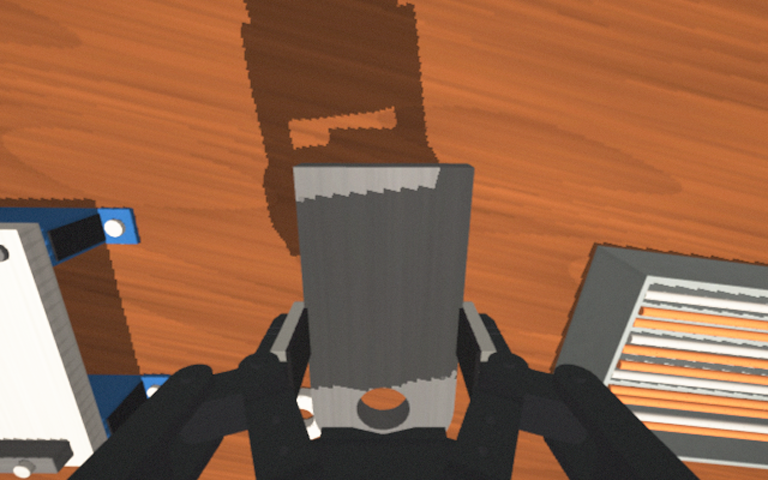

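The lug sits well in the grip: hole at (319,340), foot middle at (320,137), which puts the hole 40 mm behind the TCP. Next I carry it to the jig.

```bash
python3 - <<'E'
from h import *
rel([460,116,170]); print(sense()["time_s"])
E
```

```text
[ -4.89 -15.11  -1.87] yhead 103.07
5.9667
```

step_arm --commands "0.5 -0.4 -1.2 -1 0 0 0.13;0.5 -0.8 -2.5 -1 0 0 0.25;0.5 -1.2 -3.8 -1 0 0 0.37;0.5 -1.6 -5 -1 0 0 0.49;0.5 -2 -6.3 -1 0 0 0.61;0.5 -2.4 -7.5 -1 0 0 0.73;0.5 -2.8 -8.8 -1 0 0 0.85;0.5 -3.2 -10 -1 0 0 0.97;0.5 -3.6 -11.3 -1 0 0 1.09;0.5 -4 -12.5 -1 0 0 1.21;0.5 -4.4 -13.8 -1 0 0 1.33;0.5 -4.9 -15.1 -1 0 0 1.45;0.5 -4.9 -15.1 -1 0 0 1.57"

```text
time_s: 7.05
eef_pos: [461.4, 114.8, 160.7]
ee_rot: [-0.001, 0.625, 0.781, -0.002]
force: [-0.1, 0.4, -7.1]
grip_width: 0.718
grip_force: 92.7
```

```bash
python3 - <<'E'
from h import *
rel([527,-21,165],12.2+90); s=sense();print(s["eef_pos"],s["joints"])
E
```

```text
[-14.68   3.42  -0.45] yhead 12.67 rz -1.563
[461.37346875 114.75576141 160.72317794] [-3.01420295e-03  3.00007027e-01  1.76106145e+00 -7.31333536e-04
  1.08469510e+00 -2.23881559e-01]
```

step_arm --commands "0.5 -1.2 0.3 -0.4 0 0 0.12;0.5 -2.4 0.5 -0.4 0 0 0.24;0.5 -3.6 0.8 -0.4 0 0 0.36;0.5 -4.8 1.1 -0.4 0 0 0.48;0.5 -6 1.4 -0.4 0 0 0.6;0.5 -7.2 1.7 -0.4 0 0 0.72;0.5 -8.4 2 -0.4 0 0 0.84;0.5 -9.6 2.3 -0.4 0 0 0.96;0.5 -10.8 2.6 -0.4 0 0 1.08;0.5 -12 2.8 -0.4 0 0 1.2;0.5 -13.2 3.1 -0.4 0 0 1.32;0.5 -14.7 3.4 -0.4 0 0 1.44;0.5 -14.7 3.4 -0.4 0 0 1.579;0.5 -14.7 3.4 -0.4 0 0 1.579;0.5 -14.7 3.4 -0.4 0 0 1.579"

```text
time_s: 8.3
eef_pos: [526.8, -18.6, 165.1]
ee_rot: [-0.001, 0.994, 0.111, -0.002]
force: [-0.3, 0.4, -7.5]
grip_width: 0.719
grip_force: 92.6
```

```bash
python3 - <<'E'
from h import *
s=sense();print(s["time_s"],s["eef_pos"],s["joints"])
m=camera_model("wrist"); show("wrist","pics/w3.png",f=1.2)
show("top","pics/t3.png",box=(240,130,380,280),f=4)
rel([527,-21,165],102.2)
x=np.array([np.cos(np.radians(12.2)),np.sin(np.radians(12.2)),0]);y=np.array([-x[1],x[0],0]);o=np.array([488.2,-30.2,0])
for n,p in dict(bar1=(112,55,86),bar2=(112,-55,86),far1=(140,70,70),far2=(140,-70,70)).items(): print(n,w2px(m,o+p[0]*x+p[1]*y+[0,0,p[2]])*1.2)
E
```

```text
8.3 [526.81494467 -18.63886814 165.12033292] [-2.57859189e-01  3.99574266e-01  1.60427501e+00  9.70292708e-05
  1.14207918e+00  1.08963751e+00]
[-0.07  0.24  0.11] yhead -77.14 rz 0.012
bar1 [291.40399684 139.20597054]
bar2 [490.8286544  141.07626904]
far1 [268.17547484  86.09727819]
far2 [514.59502452  88.42008446]
```

View pics/w3.png

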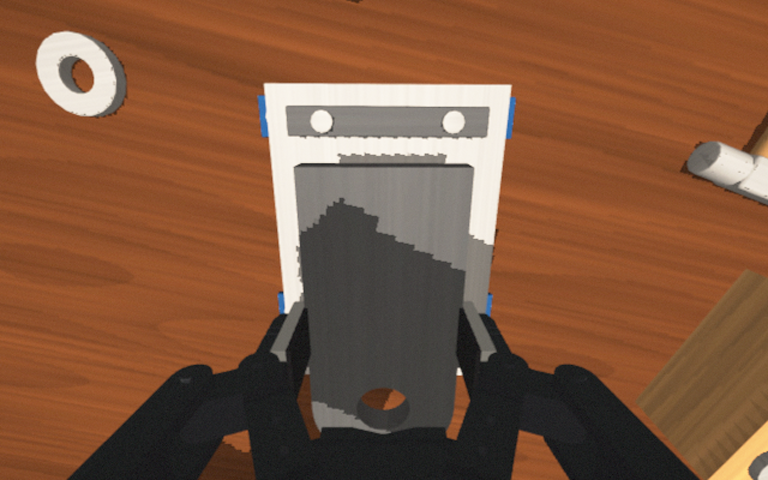

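step_arm --commands "0.5 0.1 0.05 2 0 0 0.01;0.5 0.1 0.05 4 0 0 0.01;0.5 0.1 0.05 5.5 0 0 0.01;0.5 0.1 0.05 6.2 0 0 0.01;0.5 0.1 0.05 6.2 0 0 0.01;0.5 0.1 0.05 6.2 0 0 0.01"

```text
time_s: 8.9
eef_pos: [529.0, -19.0, 105.6]
ee_rot: [0.0, 0.994, 0.106, 0.0]
force: [1.1, 0.4, -7.6]
grip_width: 0.721
grip_force: 92.6
```

```bash
python3 - <<'E'
from h import *
s=sense();print(s["time_s"],s["eef_pos"],s["force"])
show("wrist","pics/w4.png",box=(170,80,470,400),f=1.8)
rel([527,-21,84.3],102.2)
E
```

```text
8.9 [529.00167498 -19.0280072  105.63126426] [ 1.12306012  0.41553012 -7.55242612]
[-0.27  0.13  2.18] yhead -77.86 rz -0.001
```

View pics/w4.png

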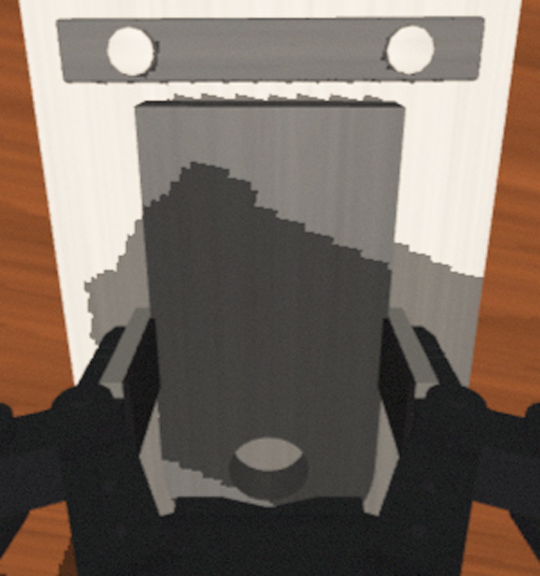

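```bash
python3 - <<'E'
from h import *
s=sense();m=camera_model("wrist");r=rot(s["ee_rot"]);z=s["eef_pos"][2]
f=lambda x,y:(170+x/1.8,80+y/1.8)
for n,c,h in [("barfront",(271,79.5),86),("barback",(271,17),86),("foot",(270,106.5),z-2.3),("holefar",(269,438),z-2.3)]: print(n,r.inv().apply(px2w(m,f(*c),h)-s["eef_pos"]))
E
```

```text
barfront [72.0949471   0.22503388 20.2292381 ]
barback [87.59832054  0.22078746 20.24849145]
foot [67.35194718 -0.08433695  2.38360255]
holefar [-28.88133079  -0.40984175   2.26386328]
```

Gap between foot and bar comes out at 4.7 mm (4 wanted), centred laterally, so I lower straight down.

step_arm --commands "0.5 0.05 0.02 0.8 0 0 0;0.5 0.05 0.02 1.4 0 0 0;0.5 0.05 0.02 1.8 0 0 0;0.5 0.05 0.02 1.9 0 0 0;0.5 0.05 0.02 1.9 0 0 0"

```text
time_s: 9.37
eef_pos: [529.2, -19.2, 85.9]
ee_rot: [-0.0, 0.994, 0.105, -0.0]
force: [0.2, 0.8, -7.2]
grip_width: 0.716
grip_force: 92.6
```

step_arm --commands "0.5 0 0 0.1 0 0 0;0.5 0 0 0.2 0 0 0;0.5 0 0 0.2 0 0 0;0.5 0 0 0.2 0 0 0"

```text
time_s: 9.7
eef_pos: [529.6, -19.3, 84.5]
ee_rot: [0.0, 0.994, 0.105, 0.0]
force: [0.1, -1.1, -7.5]
grip_width: 0.718
grip_force: 92.8
```

step_arm --commands "0.5 0 0 0.1 0 0 0;0.5 0 0 0.15 0 0 0;0.5 0 0 0.15 0 0 0;0.5 0 0 0.15 0 0 0"

```text
time_s: 10.03
eef_pos: [529.6, -19.3, 84.4]
ee_rot: [0.0, 0.994, 0.105, 0.001]
force: [-5.8, 1.0, 9.2]
grip_width: 0.716
grip_force: 94.6
```

step_arm --commands "0.9 0 0 0 0 0 0;0.9 0 0 0 0 0 0;0.9 0 0 0 0 0 0;1 0 0 0 0 0 0;1 0 0 -1 0 0 0;1 0 0 -4 0 0 0;1 0 0 -8 0 0 0;1 0 0 -11 0 0 0;1 0 0 -11 0 0 0"

```text
time_s: 10.78
eef_pos: [531.7, -19.7, 199.7]
ee_rot: [0.002, 0.994, 0.105, 0.005]
force: [0.4, -0.6, 0.7]
grip_width: 0.999
grip_force: 0.0
```

```bash
python3 - <<'E'
from h import *
s=sense();print(s["time_s"],s["eef_pos"],s["force"],s["joints"],s["grip_width"])
m=camera_model("wrist");t=camera_model("top")
im=capture("wrist"); cv2.imwrite("pics/w5.png",im[:,:,::-1])
r=rot(s["ee_rot"])
for l,h in (("lug",82),("jig_bore",82),("lug_foot",82),("cheek_ring",12)):
    for d in spot_point("wrist",l)[:1]: print(l,d["score"],d["xy"],px2w(m,d["xy"],h))
im=capture("top"); cv2.imwrite("pics/t5.png",im[:,:,::-1])
for l,h in (("lug",82),("lug_foot",82),("cheek_ring",6)):
    for d in spot_point("top",l)[:1]: print(l,d["score"],d["xy"],px2w(t,d["xy"],h))
rel([586.8,216.6,150]); rel([528,80,190])
E
```

```text
10.7833 [531.69387468 -19.74415224 199.67593819] [ 0.36429423 -0.56115949  0.68035037] [-2.57500018e-01  3.64929606e-01  1.55697839e+00  4.48736933e-05
  1.20826808e+00  1.10223056e+00] 0.9991775863371024
lug 0.89 [316.2, 243.1] [492.59210929 -25.40017512  82.        ]
jig_bore 0.92 [317.1, 239.4] [496.37540231 -25.43699767  82.        ]
cheek_ring 0.97 [101.8, 77.8] [589.70679523 208.71079158  12.        ]
lug 0.56 [306.0, 223.0] [486.97048244 -40.40893052  82.        ]
cheek_ring 0.61 [210.9, 192.7] [585.67808557 213.3782646    6.        ]
[ 10.58 -21.85   4.21] yhead -77.92
[ 1.97 -9.73  0.21] yhead -77.92
```

step_arm --commands "1 2 -4 0 0 0 0;1 4 -8 0 0 0 0;1 6 -12 0.5 0 0 0;1 8 -16 2 0 0 0;1 10.6 -21.7 4 0 0 0;1 10.6 -21.7 5 0 0 0;1 10.6 -21.7 5 0 0 0;1 10.6 -21.7 5 0 0 0"

```text
time_s: 11.9
eef_pos: [586.7, 216.6, 140.7]
ee_rot: [0.0, 0.994, 0.107, -0.002]
force: [0.7, -0.7, 0.0]
grip_width: 1.0
grip_force: 0.0
```

```bash
python3 - <<'E'
from h import *
s=sense();print(s["time_s"],s["eef_pos"])
m=camera_model("wrist");r=rot(s["ee_rot"])
im=capture("wrist"); cv2.imwrite("pics/w6.png",im[:,:,::-1])
for d in spot_point("wrist","cheek_ring")[:2]: print(d["score"],d["xy"],px2w(m,d["xy"],6))
for d in trace("wrist","cheek_ring")[:2]:
    k=d["mask"].astype(np.uint8); c=max(cv2.findContours(k,cv2.RETR_EXTERNAL,1)[0],key=cv2.contourArea)[:,0]
    w=np.array([px2w(m,p,12)[:2] for p in c],np.float32); print("mask",d["score"],d["rect"],cv2.minEnclosingCircle(w),cv2.fitEllipse(w))
g=cv2.cvtColor(im,cv2.COLOR_RGB2GRAY)
u,v=map(int,w2px(m,[587,215,12])); print(u,v)
cv2.imwrite("pics/w6c.png",cv2.resize(im[max(0,v-60):v+60,max(0,u-60):u+60,::-1],None,fx=5,fy=5)); print(max(0,u-60),max(0,v-60))
E
```

```text
11.9 [586.73906106 216.61029243 140.65204676]
0.71 [317.2, 188.8] [591.17464168 219.97595065   6.        ]
mask 0.89 [316.8, 191.9, 58.3, 60.2] ((589.130126953125, 220.5714111328125), 28.14310646057129) ((588.9927978515625, 220.22071838378906), (53.83530044555664, 55.42959976196289), 91.34086608886719)
mask 0.46 [578.9, 68.7, 119.3, 137.4] ((730.354736328125, 40.37374496459961), 55.6485595703125) ((731.385986328125, 42.04981231689453), (54.84709548950195, 116.99564361572266), 89.4459228515625)
321 196
261 136
```

View pics/w6c.png

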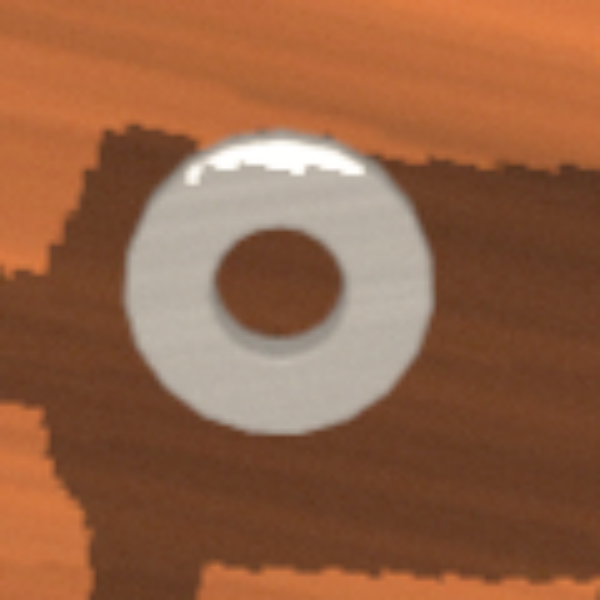

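Ring centre lies at wrist pixel (316.8,192.6), i.e. (588.5,220). I go down onto it.

step_arm --commands "1 0.2 -0.3 4 0 0 0;1 0.2 -0.3 8 0 0 0;1 0.2 -0.3 11 0 0 0;1 0.2 -0.3 12 0 0 0;1 0.2 -0.3 12.4 0 0 0;1 0.2 -0.3 12.4 0 0 0;0.4 0.2 -0.3 12.4 0 0 0;0.4 0.2 -0.3 12.4 0 0 0;0.4 0.2 -0.3 12.4 0 0 0;0.4 0.2 -0.3 12.4 0 0 0;0.4 0.2 -0.3 12.4 0 0 0;0.4 0.2 -0.3 12.4 0 0 0" --newtons 50

```text
time_s: 13.05
eef_pos: [590.0, 218.7, 21.6]
ee_rot: [-0.0, 0.994, 0.105, 0.002]
force: [-2.7, -1.7, 12.9]
grip_width: 0.612
grip_force: 49.9
```

step_arm --commands "0.4 0 0 -1 0 0 0;0.4 0 0 -3 0 0 0;0.4 0 0 -3 0 0 0;0.4 0 0 -3 0 0 0"

```text
time_s: 13.38
eef_pos: [589.5, 218.6, 50.0]
ee_rot: [-0.0, 0.994, 0.105, 0.001]
force: [-0.1, 0.1, -2.2]
grip_width: 0.612
grip_force: 52.7
```

```bash
python3 - <<'E'
from h import *
s=sense();print(s["time_s"],s["eef_pos"],s["force"],s["grip_width"])
show("wrist","pics/w7.png",box=(190,200,450,400),f=2.5)
E
```

```text
13.3833 [589.54587892 218.5804935   50.00584712] [-0.13641887  0.11043832 -2.18190293] 0.6120491462051273
```

View pics/w7.png

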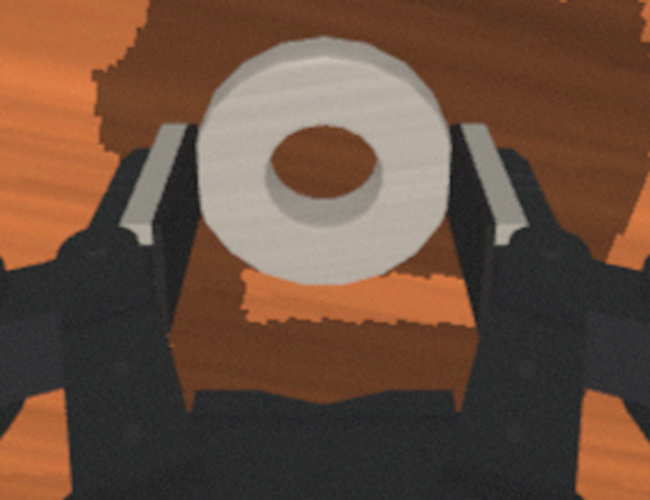

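The ring is held level, with its top-face centre at pixel (319.6,268.4).

```bash
python3 - <<'E'
from h import *
s=sense();m=camera_model("wrist");r=rot(s["ee_rot"])
c=r.inv().apply(px2w(m,(319.6,268.4),s["eef_pos"][2]-9.6)-s["eef_pos"]); print("ring in tool",c)
# lug hole/bore from w5 (wrist at z~200): find dark hole
p=np.array([490.1,-27.8,0]); t=p-r.apply([c[0],c[1],0]); t[2]=180
rel(t,102.2); print(t)
E
```

```text
ring in tool [-0.10777894 -0.31273352  9.59995229]
[-14.8   22.04 -13.13] yhead -77.92 rz -0.002
[490.27083109 -28.08325835 180.        ]
```

step_arm --commands "0.4 0 0 -4 0 0 0;0.4 0 0 -8 0 0 0;0.4 -1 1 -12 0 0 0;0.4 -3.5 5 -13 0 0 0;0.4 -6 9 -13 0 0 0;0.4 -8 12.5 -13 0 0 0;0.4 -10 16 -13 0 0 0;0.4 -12.5 19 -13 0 0 0;0.4 -14.8 22 -13 0 0 0;0.4 -14.8 22 -13 0 0 0;0.4 -14.8 22 -13 0 0 0;0.4 -14.8 22 -13 0 0 0"

```text
time_s: 14.43
eef_pos: [490.3, -27.4, 178.3]
ee_rot: [-0.0, 0.994, 0.105, -0.0]
force: [-0.1, 0.9, -1.4]
grip_width: 0.615
grip_force: 53.7
```

```bash
python3 - <<'E'
from h import *
s=sense();print(s["time_s"],s["eef_pos"],s["force"],s["grip_width"])
m=camera_model("wrist");show("wrist","pics/w8.png",box=(190,40,450,400),f=1.6)
r=rot(s["ee_rot"]); d=r.apply([1,0,0]);d=np.array([np.cos(np.radians(12.2)),np.sin(np.radians(12.2)),0])
o=np.array([490.1,-27.8,0]);y=np.array([-d[1],d[0],0])
for k,p in dict(footL=(108,32,82),footR=(108,-32,82),barL=(112,55,86),barR=(112,-55,86)).items():
    print(k,(w2px(m,o+p[0]*d+p[1]*y+[0,0,p[2]])-[190,40])*1.6)
rel([490.3,-28.1,120],102.2)
E
```

```text
14.4333 [490.27310867 -27.39965071 178.31478941] [-0.08910076  0.88524283 -1.35202138] 0.6154002065181577
footL [132.50579104  33.3944922 ]
footR [283.4597433   32.68910934]
barL [74.9644056  21.91350711]
barR [341.10211727  20.65312394]
[-0.04  0.12  5.84] yhead -77.88 rz -0.001
```

View pics/w8.png

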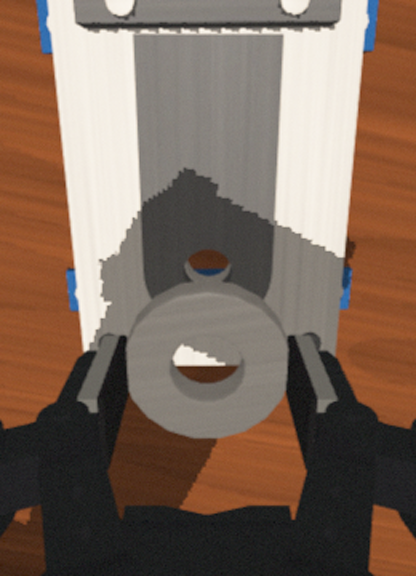

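The lug's foot edge is at crop (133–282, 35), right where I predicted, and square. I lower the ring.

step_arm --commands "0.4 0 0.05 3 0 0 0;0.4 0 0.05 5.5 0 0 0;0.4 0 0.05 6.7 0 0 0;0.4 0 0.05 7.1 0 0 0;0.4 0 0.05 7.1 0 0 0;0.4 0 0.05 7.1 0 0 0"

```text
time_s: 14.98
eef_pos: [491.0, -27.6, 108.4]
ee_rot: [0.0, 0.994, 0.106, 0.0]
force: [0.8, -0.4, -1.8]
grip_width: 0.612
grip_force: 53.7
```

step_arm --commands "0.4 0 0 0.1 0 0 0;0.4 0 0 0.2 0 0 0;0.4 0 0 0.25 0 0 0;0.4 0 0 0.25 0 0 0"

```text
time_s: 15.32
eef_pos: [490.5, -28.1, 105.6]
ee_rot: [0.0, 0.994, 0.105, 0.0]
force: [-1.1, -0.9, -2.3]
grip_width: 0.608
grip_force: 53.7
```

step_arm --commands "0.4 0 0 0.1 0 0 0;0.4 0 0 0.2 0 0 0;0.4 0 0 0.2 0 0 0;0.4 0 0 0.2 0 0 0"

```text
time_s: 15.65
eef_pos: [490.5, -28.2, 103.7]
ee_rot: [0.0, 0.994, 0.105, 0.0]
force: [-2.0, -0.3, 4.7]
grip_width: 0.61
grip_force: 54.6
```

Contact at 103.7, as expected. I release and rise.

step_arm --commands "0.8 0 0 0 0 0 0;0.8 0 0 0 0 0 0;0.9 0 0 0 0 0 0;1 0 0 0 0 0 0;1 0 0 -1 0 0 0;1 0 0 -4 0 0 0;1 0 0 -8 0 0 0;1 0 0 -11.5 0 0 0;1 0 0 -11.5 0 0 0;1 0 0 -11.5 0 0 0"

```text
time_s: 16.48
eef_pos: [491.0, -28.3, 220.4]
ee_rot: [0.001, 0.994, 0.105, 0.002]
force: [-0.3, -0.1, 0.2]
grip_width: 0.998
grip_force: 0.0
```

```bash
python3 - <<'E'
from h import *
s=sense();print(s["time_s"],s["eef_pos"],s["joints"])
m=camera_model("wrist")
im=capture("wrist"); cv2.imwrite("pics/w9.png",im[:,:,::-1])
for d in trace("wrist","cheek_ring")[:1]:
    k=d["mask"].astype(np.uint8); c=max(cv2.findContours(k,cv2.RETR_EXTERNAL,1)[0],key=cv2.contourArea)[:,0]
    w=np.array([px2w(m,p,94)[:2] for p in c],np.float32); print("mask",d["score"],d["rect"],cv2.minEnclosingCircle(w),cv2.fitEllipse(w))
rel([513,-366,245])
E
```

```text
16.4833 [490.95683212 -28.27918502 220.4351159 ] [-2.96285635e-01  2.62081365e-01  1.64085469e+00 -1.09783463e-05
  1.23426157e+00  1.06363649e+00]
mask 0.94 [321.1, 198.2, 58.9, 62.6] ((489.9997863769531, -27.97987174987793), 28.934764862060547) ((489.6604309082031, -28.13451385498047), (54.30902099609375, 56.69988250732422), 101.05120086669922)
[-4.82 33.53 -2.73] yhead -77.92
```

```bash
python3 - <<'E'
from h import *
f=lambda x,y:(405+x/6,175+y/6)
for n,c in dict(pink=(507,118),yellow=(497,308),thick=(255,178),thin=(216,416)).items():
    print(n,[np.round(px2w("top",f(*c),h)[:2]) for h in (128,138,125)])
for n,c in dict(pinksh=(462,143),yellowsh=(450,325),thicksh=(221,197),thinsh=(197,420)).items():
    print(n,[np.round(px2w("top",f(*c),h)[:2]) for h in (83,93)])
rel([480,-240,235])
E
```

```text
pink [array([ 537., -471.]), array([ 535., -466.]), array([ 538., -472.])]
yellow [array([ 463., -459.]), array([ 462., -454.]), array([ 463., -460.])]
thick [array([ 516., -371.]), array([ 514., -368.]), array([ 516., -372.])]
thin [array([ 424., -348.]), array([ 423., -345.]), array([ 424., -349.])]
pinksh [array([ 537., -471.]), array([ 535., -467.])]
yellowsh [array([ 462., -459.]), array([ 461., -454.])]
thicksh [array([ 517., -371.]), array([ 515., -368.])]
thinsh [array([ 427., -354.]), array([ 426., -351.])]
[-5.41 20.52 -1.73] yhead -77.92
```

step_arm --commands "1 -0.6 4 -1 0 0 0;1 -1.2 8 -2 0 0 0;1 -1.8 12 -2.5 0 0 0;1 -2.4 16 -2.5 0 0 0;1 -3 20 -2.5 0 0 0;1 -3.6 24 -2.5 0 0 0;1 -4.2 28 -2.5 0 0 0;1 -4.7 32 -2.5 0 0 0;1 -4.7 33.5 -2.5 0 0 0;1 -4.7 33.5 -2.5 0 0 0;1 -4.7 33.5 -2.5 0 0 0"

```text
time_s: 17.5
eef_pos: [514.0, -365.7, 241.3]
ee_rot: [-0.001, 0.995, 0.105, -0.001]
force: [0.0, -0.1, 0.3]
grip_width: 1.002
grip_force: 0.0
```

```bash
python3 - <<'E'
from h import *
s=sense();print(s["time_s"],s["eef_pos"],s["joints"])
m=camera_model("wrist");show("wrist","pics/w10.png",box=(160,80,480,400),f=1.8)
for d in spot_point("wrist","pin")[:4]: print(d)
print((w2px(m,[514.5,-367,138])-[160,80])*1.8,(w2px(m,[514.5,-367,93])-[160,80])*1.8)
E
```

```text
17.5 [ 514.04673325 -365.69235797  241.34470271] [-8.03824952e-01  5.58604821e-01  1.15156054e+00  1.97667076e-04
  1.43484981e+00  5.57191351e-01]
{'xy': [319.8, 166.7], 'score': 0.85}
{'xy': [406.4, 168.1], 'score': 0.85}
{'xy': [379.7, 219.7], 'score': 0.7}
{'xy': [395.8, 100.5], 'score': 0.65}
[291.37408897 226.61548039] [290.92023116 197.5704445 ]
```

View pics/w10.png

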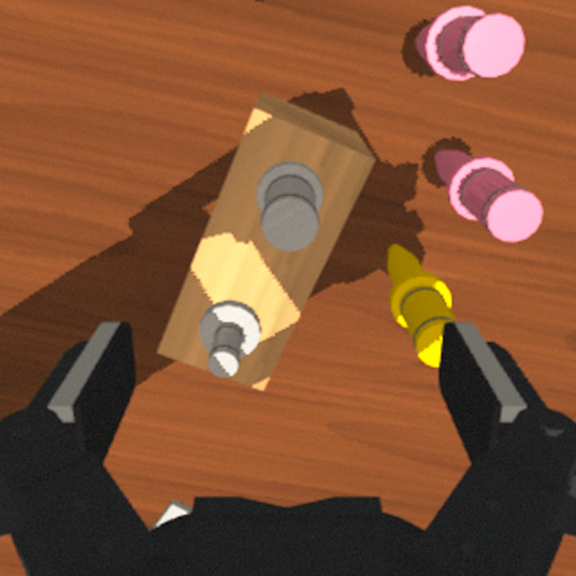

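The wrist picture shows the thick grey pin's top at crop (291,222), i.e. about (516.4,-366.6). The thin pin at (224,362) is clear of both fingers. I now go down onto the thick pin.

```bash
python3 - <<'E'
from h import *
rel([516.3,-366.6,115])
E
```

```text
[ 0.14  0.27 12.76] yhead -77.87
```

step_arm --commands "1 0.15 0.2 4 0 0 0;1 0.15 0.2 8 0 0 0;1 0.15 0.2 10.5 0 0 0;1 0.15 0.2 12 0 0 0;1 0.15 0.2 12 0 0 0;1 0.15 0.2 12 0 0 0"

```text
time_s: 18.1
eef_pos: [516.6, -366.2, 123.6]
ee_rot: [-0.0, 0.994, 0.106, -0.0]
force: [-0.3, -0.1, 0.5]
grip_width: 0.999
grip_force: 0.0
```

```bash
python3 - <<'E'
from h import *
s=sense();print(s["time_s"],s["eef_pos"],s["force"]);rel([516.3,-366.6,115])
m=camera_model("wrist");capture("wrist")
for d in trace("wrist","pin")[:3]: print(d["score"],d["rect"])
print(w2px(m,[516.3,-366.6,138]),w2px(m,[516.3,-366.6,93]),w2px(m,[514.5,-367,138]))
E
```

```text
18.1 [ 516.57284098 -366.21523025  123.58352666] [-0.27812876 -0.06362977  0.48304054]
[-0.03  0.03  0.86] yhead -77.86
0.89 [498.6, 115.6, 150.2, 76.6]
0.76 [319.2, 268.9, 58.3, 106.5]
0.7 [440.6, 332.0, 90.5, 136.0]
[321.01790192 298.06710887] [320.62797425 249.43055231] [321.0423945  301.52760806]
```

```bash
python3 - <<'E'
from h import *
s=sense();m=camera_model("wrist");r=rot(s["ee_rot"]);x=r.apply([1,0,0])
for dx in (0,2,4):
    c=np.array([516.3,-366.6,0])+dx*x; print(dx,w2px(m,c-13*x+[0,0,138])[1],w2px(m,c+18*x+[0,0,85])[1],w2px(m,c+18*x+[0,0,93])[1])
E
```

```text
0 319.8323212989007 215.42092631331192 220.60398922526758
2 316.3040663190637 212.30653390003107 217.37100204253937
4 312.7424366164013 209.16934110856843 214.11329090012512
```

step_arm --commands "1 0 0 0.5 0 0 0;1 0 0 0.8 0 0 0;0.1 0 0 0.8 0 0 0;0.1 0 0 0.8 0 0 0;0.1 0 0 0.8 0 0 0;0.1 0 0 0.8 0 0 0;0.1 0 0 0.8 0 0 0;0.1 0 0 0.8 0 0 0;0.1 0 0 0.8 0 0 0;0.1 0 0 0.8 0 0 0;0.1 0 0 0.8 0 0 0" --newtons 80

```text
time_s: 19.12
eef_pos: [516.4, -367.1, 115.6]
ee_rot: [0.0, 0.994, 0.105, 0.0]
force: [-2.7, 3.5, 6.3]
grip_width: 0.278
grip_force: 78.2
```

step_arm --commands "0.1 0 0 -1.5 0 0 0;0.1 0 0 -4 0 0 0;0.1 0 0 -7 0 0 0;0.1 0 0 -10 0 0 0;0.1 0 0 -12 0 0 0;0.1 0 0 -12.5 0 0 0;0.1 0 0 -12.5 0 0 0;0.1 0 0 -12.5 0 0 0"

```text
time_s: 19.78
eef_pos: [516.0, -366.9, 238.1]
ee_rot: [-0.001, 0.994, 0.105, -0.001]
force: [-0.1, 0.3, -4.2]
grip_width: 0.279
grip_force: 79.3
```

```bash
python3 - <<'E'
from h import *
s=sense();print(s["time_s"],s["eef_pos"],s["force"],s["wrist_torque"],s["grip_width"])
im=capture("wrist"); m=camera_model("wrist");r=rot(s["ee_rot"]);P=s["eef_pos"]
for d in trace("wrist","pin")[:3]:
    k=d["mask"]; print(d["score"],d["rect"])
    if d["score"]>.3 and abs(d["rect"][0]-320)<40:
        for row in range(int(d["rect"][1]-d["rect"][3]/2)+1,int(d["rect"][1]+d["rect"][3]/2),8):
            c=np.where(k[row])[0]; print(row,(c.min()+c.max())/2 if len(c) else None,len(c))
for zz in (-22.4,22.6,30.6,75.6,105.6): print(zz,w2px(m,P+r.apply([0,0,zz])))
rel([489.9,-28.0,225])
E
```

```text
19.7833 [ 515.97844048 -366.90437308  238.07161239] [-0.1331437   0.3025928  -4.23819045] [0.03003683 0.02484047 0.03447162] 0.27856004584576155
0.93 [320.2, 267.9, 60.1, 135.9]
200 None 0
208 319.0 17
216 319.5 28
224 319.5 30
232 319.5 46
240 319.5 56
248 319.0 45
256 319.5 46
264 320.0 49
272 320.0 51
280 319.5 52
288 319.5 54
296 319.0 57
304 319.5 60
312 320.0 61
320 319.5 56
328 319.0 43
0.74 [268.8, 38.3, 85.8, 76.0]
0.73 [395.9, 252.8, 42.8, 70.3]
-22.4 [320.65758843 309.92267032]
22.6 [320.35515176 255.92970149]
30.6 [320.31679638 249.08224994]
75.6 [320.15078363 219.44457053]
105.6 [320.07204545 205.38771547]
[  4.54 -33.67   1.39] yhead -77.93
```

step_arm --commands "0.1 0.5 -3 0 0 0 0;0.1 1 -7 0 0 0 0;0.1 1.5 -11 0.5 0 0 0;0.1 2 -15 0.5 0 0 0;0.1 2.6 -19 0.5 0 0 0;0.1 3.2 -23 0.5 0 0 0;0.1 3.8 -27 0.5 0 0 0;0.1 4.3 -31 0.5 0 0 0;0.1 4.5 -33 0.5 0 0 0;0.1 4.5 -33.7 0.5 0 0 0;0.1 4.5 -33.7 0.5 0 0 0;0.1 4.5 -33.7 0.5 0 0 0;0.1 4.5 -33.7 0.5 0 0 0"

```text
time_s: 20.97
eef_pos: [490.0, -29.5, 234.9]
ee_rot: [0.0, 0.995, 0.105, -0.0]
force: [-0.8, -0.5, -4.3]
grip_width: 0.275
grip_force: 79.9
```

```bash
python3 - <<'E'
from h import *
s=sense();print(s["time_s"],s["eef_pos"],s["force"])
capture("wrist"); m=camera_model("wrist")
for d in trace("wrist","cheek_ring")[:1]: print(d["score"],d["rect"],"exp right/left/far",[w2px(m,[489.9+a,-28+b,94]).round(1).tolist() for a,b in ((5.9,-27.4),(-5.9,27.4),(27.4,5.9))])
rel([489.9,-28.0,205])
E
```

```text
20.9667 [489.98178721 -29.45440207 234.85566555] [-0.808583   -0.49288442 -4.29366575]
0.84 [319.8, 188.9, 60.6, 54.0] exp right/left/far [[348.1, 192.1], [288.3, 192.3], [318.0, 162.7]]
[ 0.02 -0.14  3.  ] yhead -78.02
```

step_arm --commands "0.1 0.03 -0.07 2 0 0 0;0.1 0.03 -0.07 3.5 0 0 0;0.1 0.03 -0.07 4.3 0 0 0;0.1 0.03 -0.07 4.8 0 0 0;0.1 0.03 -0.07 4.8 0 0 0;0.1 0.03 -0.07 4.8 0 0 0"

```text
time_s: 21.57
eef_pos: [490.3, -27.8, 187.8]
ee_rot: [0.0, 0.994, 0.105, 0.0]
force: [0.2, 0.8, -3.7]
grip_width: 0.278
grip_force: 79.9
```

step_arm --commands "0.1 0 0 0.4 0 0 0;0.1 0 0 0.8 0 0 0;0.1 0 0 1.2 0 0 0;0.1 0 0 1.6 0 0 0;0.1 0 0 1.6 0 0 0"

```text
time_s: 21.98
eef_pos: [489.7, -27.4, 170.4]
ee_rot: [-0.0, 0.994, 0.105, -0.001]
force: [-0.6, -0.4, -4.2]
grip_width: 0.278
grip_force: 79.9
```

step_arm --commands "0.1 0 0 0.3 0 0 0;0.1 0 0 0.6 0 0 0;0.1 0 0 0.9 0 0 0;0.1 0 0 1.2 0 0 0;0.1 0 0 1.2 0 0 0"

```text
time_s: 22.4
eef_pos: [489.8, -27.5, 158.7]
ee_rot: [-0.0, 0.994, 0.105, -0.0]
force: [-0.3, -1.1, -4.5]
grip_width: 0.277
grip_force: 79.9
```

step_arm --commands "0.1 0 0 0.3 0 0 0;0.1 0 0 0.6 0 0 0;0.1 0 0 0.9 0 0 0;0.1 0 0 1.2 0 0 0;0.1 0 0 1.2 0 0 0"

```text
time_s: 22.82
eef_pos: [489.9, -27.5, 146.7]
ee_rot: [-0.0, 0.994, 0.105, -0.0]
force: [-0.2, -1.6, -4.6]
grip_width: 0.28
grip_force: 79.9
```

step_arm --commands "0.1 0 0 0.4 0 0 0;0.1 0 0 0.8 0 0 0;0.1 0 0 1.2 0 0 0;0.1 0 0 1.6 0 0 0;0.1 0 0 1.6 0 0 0"

```text
time_s: 23.23
eef_pos: [490.0, -27.6, 130.5]
ee_rot: [-0.0, 0.994, 0.105, -0.0]
force: [1.0, -2.0, -6.7]
grip_width: 0.284
grip_force: 79.8
```

step_arm --commands "0.1 0 0 0.2 0 0 0;0.1 0 0 0.4 0 0 0;0.1 0 0 0.5 0 0 0;0.1 0 0 0.5 0 0 0"

```text
time_s: 23.57
eef_pos: [490.0, -27.5, 126.1]
ee_rot: [0.0, 0.994, 0.105, 0.0]
force: [1.2, -2.9, -4.9]
grip_width: 0.283
grip_force: 79.9
```

step_arm --commands "0.1 0 0 0.1 0 0 0;0.1 0 0 0.2 0 0 0;0.1 0 0 0.25 0 0 0;0.1 0 0 0.25 0 0 0"

```text
time_s: 23.9
eef_pos: [490.2, -27.5, 124.6]
ee_rot: [0.0, 0.994, 0.105, 0.0]
force: [-2.7, -1.8, 4.4]
grip_width: 0.281
grip_force: 81.4
```

Seated at the predicted height (124.6). I release and withdraw.

step_arm --commands "0.5 0 0 0 0 0 0;0.8 0 0 0 0 0 0;1 0 0 0 0 0 0;1 0 0 0 0 0 0;1 0 0 0 0 0 0;1 0 0 0 0 0 0;1 0 0 -1 0 0 0;1 0 0 -4 0 0 0;1 0 0 -8 0 0 0;1 0 0 -12 0 0 0;1 0 0 -15 0 0 0;1 0 0 -15 0 0 0;1 0 0 -15 0 0 0;1 0 0 -15 0 0 0"

```text
time_s: 25.07
eef_pos: [489.6, -27.4, 273.3]
ee_rot: [-0.0, 0.994, 0.105, -0.0]
force: [0.1, 0.2, -0.8]
grip_width: 1.001
grip_force: 0.0
```

```bash
python3 - <<'E'
from h import *
s=sense();print(s["time_s"],s["eef_pos"],s["force"],s["grip_width"])
m=camera_model("wrist"); im=capture("wrist"); cv2.imwrite("pics/w12.png",im[:,:,::-1])
for d in trace("wrist","pin")[:2]: print("pin",d["score"],np.round(d["rect"],1))
for d in trace("wrist","cheek_ring")[:1]: print("ring",d["score"],np.round(d["rect"],1))
x=rot(s["ee_rot"]).apply([1,0,0]); c=np.array([490,-27.7,0])
print("pin exp top-near, shoulder far",[w2px(m,c+p).round(1) for p in (-13*x+[0,0,147],18*x+[0,0,94])], "ring far",w2px(m,c+28*x+[0,0,94]))
E
```

```text
25.0667 [489.61665627 -27.38960298 273.30707095] [ 0.13364569  0.15991009 -0.79214727] 1.0012855923167436
pin 0.98 [320.4 186.6  33.5  48.2]
pin 0.53 [629.1 258.2  21.5  24.4]
ring 0.74 [323.2 177.1  50.6  50.1]
pin exp top-near, shoulder far [array([320.3, 210.6]), array([320.2, 164.4])] ring far [320.1672467  154.86265845]
```

The camera check matches the seated geometry to within about 2 px, so I hand in.

```bash
python3 -c "
from rig import *
print(finish_job())"
```

```text
the job is handed in; nothing more can be done
None
```

The job is handed in at about 25 s: lug on the jig, ring on the lug, thick pin down to its shoulder and everything released. The hand-in gave no verdict, the last wrist view matched the expected seated position to about 2 px, and I viewed 11 pictures against the limit of 10.

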